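Stack freshly lacquered clock dials with the dial lifter

ROBOT

A 6-joint arm with a two-finger parallel gripper is mounted at the origin on the work surface. World frame = base frame: x ahead of the robot, y to its left, z up, the work surface at z = 0. Lengths are in m, angles in rad, forces in N, time in s.
With the tool pointing down it reaches from about 0.35 to 0.85 m from the base axis. Payload 8.1 kg.
Tool frame: the origin (TCP) lies at the very end of the fingers, on their centre line; the grasp point (between the pads) lies 19 mm behind it; z points along the fingers, y is the line along which they close (so a half turn about z gives the same grasp; the last joint's range is limited). The gripper opens to 93 mm and grips with 3 to 60 N. Pads are 15 mm wide; open, the fingers measure 128 mm over their backs; the gripper's body (75 mm by 188 mm) begins 65 mm behind the grasp point.
Start: joints at [1.135, 0.13, 1.488, -0, 1.523, -0.085], TCP at [0.206, 0.563, 0.184] pointing down, gripper open.
Joint ranges: [-2.96, 2.96], [-0.89, 2.26], [0.02, 2.5], [-1.34, 4.48], [0, 2.73], [-2.66, 2.66]. Speed limits (rad/s): [2.39, 2.39, 2.79, 3.14, 3.14, 3.14].

INTERFACE

Orientations are given as [roll, pitch, yaw] about the fixed x, y, z axes, in that order (R = Rz(yaw) Ry(pitch) Rx(roll)).
In Python, from rig import arm, snapshot, camera_info gives the robot as it stands.
- The arm moves only by the tool drive_tool, never from a script. Its argument "moves" is a list of rows, each a list of 7 numbers: the shift along the tool's x, y, z in m, then the turn, a rotation vector about the tool's x, y, z in rad, then the opening in per cent of the stroke, from 0 (shut) to 100 (fully open). A call has 1 to 20 rows; each row shifts and turns the commanded pose from where the row before left it, along the tool's axes as they then stand; what a row does not reach is not made up. A row lasts 1/12 s, in which the tool goes at most 41.7 mm and 7.16 degrees, less where a joint would pass 70% of its speed; a pose out of reach is approached as far as the arm can. A call with a gripper value outside its range is refused whole. The fingers move at their own pace and stop on an object; the grip force is fixed at half the most. Time passes only in rows, so rows that do not move let the fingers close. It gives the time, the measured TCP pose, the force, the opening and the grip force at its end, in the units of the state.
- arm.get_state(): the state, without advancing time (a new reading comes with each control period).
- snapshot(name): name is "side" or "top" or "wrist"; returns the picture (400x640x3 uint8, red, green, blue); there is no depth.
- camera_info(name): a dict with "mtx" (3x3 intrinsics, pixels), "view" (4x4, takes a point from world to camera coordinates). Camera axes: x right, y down, z forward; pixel columns grow to the right and rows downward; lengths in m; the calibration is good to about 2 mm. A picture is of the moment at which its call begins: read the wrist's pose just before it. camera_info takes no time and is no camera call; for the wrist camera it gives the pose at the moment of the call.
- arm.sign_off(): hands the job in; it is judged then, once.
The state is a dict: "time": time; "q": joint angles; "qd": joint speeds; "tau": joint torques, N m; "ee_pos": TCP position; "ee_rot": TCP orientation; "force": force on the tool from outside, world axes, zero at the start; "torque": the same for the moment, N m; "width": finger opening in m; "grip_force": force on a finger pad.
Only numpy, scipy, OpenCV 4.12 (cv2) and the standard library are available. Lean on these libraries where they do the work, as an engineer would, in place of code of your own. Each camera call takes 0.05 s, during which the arm holds its last target. There are 200 camera calls.

TASK

The dials are freshly lacquered, so never touch a carrier or dial with the gripper: with the dial lifter, slide under the white-dial carrier and set it gently and squarely on the brass-dial carrier on the cork board, then stack the black-dial carrier squarely on the white one in the same way. Finally stand the lifter level on the green mat, clear of the pile, and leave everything else where it is.

Things in the scene. Friction and masses are not known exactly. Their poses are not given: they have to be found in the camera images.
- lifter: Spatula (dial lifter), 160 g. Steel blade 50 wide, 3 thick, x = -2 to 110 (tip), underside z = 0. Sloping neck at the rear up to a straight dark wooden handle 20 wide (y), z = 26 to 48, x = -122 to -22; a leg under its end (x = -114) reaches z = 0, so it stands level by itself. Origin: middle of the blade's rear edge, underside; x to the tip, z up. Centre of mass near x = -5.
- lifter_grip (a point): middle of the lifter's handle, where to grip it across its 20 mm width: x = -50, z = +37 in the lifter's frame
- lifter_blade (a point): centre of the lifter's blade: x = +55 in the lifter's frame
- base: Carrier, 160 g: square aluminium plate 110 x 110 x 4 on four 12 x 12 corner feet 12 high (plate underside at z = 12, top at 16; 86 clear between feet on all four sides), brass-coloured dial 84 dia fixed on top, its face at z = 18. Origin: centre of the underside, at the soles; x, y along the sides, z up. It stands on the cork board and is the bottom of the pile.
- white: Carrier, 160 g: square aluminium plate 110 x 110 x 4 on four 12 x 12 corner feet 12 high (plate underside at z = 12, top at 16; 86 clear between feet on all four sides), white dial 84 dia fixed on top, its face at z = 18. Origin: centre of the underside, at the soles; x, y along the sides, z up. Stands loose on the mat.
- black: Carrier, 160 g: square aluminium plate 110 x 110 x 4 on four 12 x 12 corner feet 12 high (plate underside at z = 12, top at 16; 86 clear between feet on all four sides), black dial 84 dia fixed on top, its face at z = 18. Origin: centre of the underside, at the soles; x, y along the sides, z up. Stands loose on the mat.
- board: fixed square cork drying board 130 x 130 x 10 on the mat under the brass carrier; origin: centre of its underside
- mat: fixed green bench mat 540 (x) x 920 (y), 3 thick, top at z = 0.003; origin: centre of its underside
- cushion1: Bystander, leave alone: yellow movement cushion, a waisted round stub, 44 dia x 34 high mm. Origin: centre of its underside.
- cushion2: Bystander, leave alone: the other yellow movement cushion, 44 dia x 34 high mm. Origin: centre of its underside.
- loupe: Bystander, leave alone: black eyeglass loupe standing on its wide end, 42 dia x 36 high mm. Origin: centre of its underside.
- jar: Bystander, leave alone: small amber jar with a steel cap, 44 dia x 50 high mm. Origin: centre of its underside.
- stand: Bystander, leave alone: aluminium screwdriver stand with five coloured screwdrivers, 90 dia foot, 119 high mm. Origin: centre of its underside.
- dish: Bystander, leave alone: clear round parts dish with a dark lid and knob, 84 dia x 34 high mm. Origin: centre of its underside.
- knife: Bystander, leave alone: case knife lying flat, 130 long x 14 wide x 10 high, long axis = its x mm. Origin: centre of its underside.

How it is judged:
On the way, in this order (a step that is already met when the one before it is completed fails the run):
1. the white-dial carrier is carried by the lifter, its soles more than 40 mm above the bench (height (world z) of white above 0.04 m and contact force between lifter and white above 0.5 N), for 0.2 s.
2. the white-dial carrier stands on the brass-dial carrier, centres within 7 mm sideways, sides parallel within 0.12 rad (any quarter turn), and the lifter touches neither (horizontal distance between white and base below 0.007 m and z of white in the frame of base between 0.013 and 0.019 m and (angle between the x axis of white and the x axis of base, either way round below 0.12 rad or angle between the x axis of white and the y axis of base, either way round below 0.12 rad) and angle between white's own z axis and vertical below 0.06 rad and contact force between lifter and white below 0.1 N and contact force between lifter and base below 0.1 N), for 0.2 s.
3. the black-dial carrier is carried by the lifter, its soles more than 55 mm above the bench (height (world z) of black above 0.055 m and contact force between lifter and black above 0.5 N), for 0.2 s.
4. the black-dial carrier stands on the white-dial carrier, centres within 7 mm sideways, sides parallel within 0.12 rad (any quarter turn), and the lifter touches neither (horizontal distance between black and white below 0.007 m and z of black in the frame of white between 0.013 and 0.019 m and (angle between the x axis of black and the x axis of white, either way round below 0.12 rad or angle between the x axis of black and the y axis of white, either way round below 0.12 rad) and angle between black's own z axis and vertical below 0.06 rad and contact force between lifter and black below 0.1 N and contact force between lifter and white below 0.1 N), for 0.2 s.
At the end, for the whole second after the job is handed in: Pile at rest: black on white on brass, each on its feet, neighbours' centres within 7 mm and sides parallel within 0.12 rad (any quarter turn). Lifter at rest, level within 0.06 rad on the mat, blade centre over the mat, over 120 mm from the pile's centre, touching no carrier (all of step 4 and horizontal distance between white and base below 0.007 m and z of white in the frame of base between 0.013 and 0.019 m and (angle between the x axis of white and the x axis of base, either way round below 0.12 rad or angle between the x axis of white and the y axis of base, either way round below 0.12 rad) and angle between each of white, lifter's own z axis and vertical below 0.06 rad and contact force between lifter and base below 0.1 N and height (world z) of lifter between 0 and 0.008 m and horizontal distance between lifter_blade and base above 0.12 m and x of lifter_blade in the frame of mat between -0.27 and 0.27 m and y of lifter_blade in the frame of mat between -0.46 and 0.46 m and linear speed of each of base, white, black, lifter below 0.01 m/s).
It fails at once if the gripper or arm touches a carrier or its dial (over 0.5 N) (contact force between any of the fingers, the arm and base above 0.5 N or contact force between any of the fingers, the arm and white above 0.5 N or contact force between any of the fingers, the arm and black above 0.5 N).
It fails at once if a carrier is set down hard: over 20 N between two carriers (contact force between base and white above 20 N or contact force between any of white, base and black above 20 N).
It fails at once if a carrier tips more than 0.25 rad (angle between any of base, white, black's own z axis and vertical above 0.25 rad).
It fails at once if the brass-dial carrier is shifted more than 15 mm (distance of base from where it was at the start of the episode above 0.015 m).
It fails at once if a bystander is moved more than 20 mm (distance of any of cushion1, cushion2, loupe, jar, stand, dish, knife from where it was at the start of the episode above 0.02 m).
It also fails if it takes over 72 s, if anything falls off the work surface, if the arm or the gripper's body presses on something with over 40 N, if the wrist force passes 120 N, or if a joint passes its speed limit or range.

## Working session

There is one attempt and no reset: what is moved stays moved. The work goes in short steps, Python scripts to look and compute and a tool call to move; the robot and the scene stay as the last step left them, time stands still between calls to the robot, and variables do not carry over. Pictures are saved under pics/ and viewed, at most 10 in all, crops included, and the job is handed in when it is done.

Besides the shell and the picture viewer there is one more tool, called after ">>>" as a command line: name --pt "numbers of a row" for each row, then --argument value for the rest. drive_tool: Moves the arm, as the interface text tells. Its arguments: {"type":"object","properties":{"moves":{"type":"array","items":{"type":"array","items":{"type":"number"}}}},"required":["moves"]}

```bash
ls; mkdir -p pics; python3 - <<'E'
from rig import arm,snapshot,camera_info
import cv2,numpy as np
for n in("top","side"):
    im=snapshot(n); cv2.imwrite(f"pics/{n}0.png",im[:,:,::-1]); i=camera_info(n); print(n,np.round(i["mtx"],1).tolist(),np.round(i["view"],4).tolist())
s=arm.get_state();print(s["time"],s["ee_pos"],s["ee_rot"],s["width"])
E
```

```text
pics
top [[418.7, 0.0, 319.7], [0.0, 418.7, 202.4], [0.0, 0.0, 1.0]] [[-0.0249, -0.9991, 0.0339, 0.0055], [-0.9982, 0.0231, -0.0547, 0.6201], [0.0539, -0.0352, -0.9979, 0.8524], [0.0, 0.0, 0.0, 1.0]]
side [[413.3, 0.0, 315.9], [0.0, 413.3, 192.4], [0.0, 0.0, 1.0]] [[0.6875, -0.7261, 0.0051, -0.4202], [-0.4602, -0.4411, -0.7705, 0.3148], [0.5617, 0.5274, -0.6374, 0.5508], [0.0, 0.0, 0.0, 1.0]]
0.1 [0.20592061 0.56292957 0.18267453] [-3.13988796e+00 -1.45585831e-04  2.79081084e+00] 0.09291965336534444
```

View pics/top0.png

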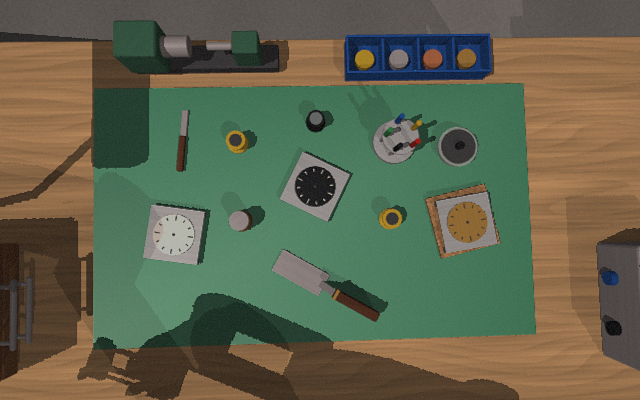

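View pics/side0.png

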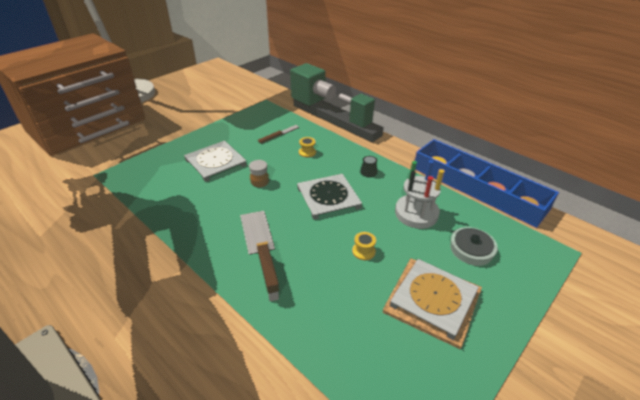

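The top view shows white (175,235), black (316,187), brass on its board (467,222) and the lifter, with its blade tip near (285,262) and handle end near (378,312). There is a cushion at (391,218) and the jar at (240,220). Next I'll measure these in rectified planes.

```bash
cat > h.py <<'E'
from rig import arm,snapshot,camera_info
import cv2,numpy as np
def px2w(n,uv,z,info=None):
    i=info or camera_info(n); K=np.array(i["mtx"]);V=np.array(i["view"])
    uv=np.atleast_2d(np.array(uv,float)); d=np.linalg.solve(K,np.c_[uv,np.ones(len(uv))].T)
    R,t=V[:3,:3],V[:3,3]; d=(R.T@d).T; c=-R.T@t
    return c[:2]+d[:,:2]*((z-c[2])/d[:,2:])
def w2px(n,P,info=None):
    i=info or camera_info(n); q=np.array(i["mtx"])@(np.array(i["view"])@np.r_[P,1])[:3]; return q[:2]/q[2]
def blob(mask,seed):
    m=cv2.morphologyEx(mask.astype(np.uint8),cv2.MORPH_OPEN,np.ones((3,3)))
    cs,_=cv2.findContours(m,cv2.RETR_EXTERNAL,cv2.CHAIN_APPROX_NONE)
    cs=[c for c in cs if cv2.contourArea(c)>60]
    return min(cs,key=lambda c:abs(cv2.pointPolygonTest(c,tuple(map(float,seed)),True)) if cv2.pointPolygonTest(c,tuple(map(float,seed)),True)<0 else -1).reshape(-1,2)
def rect(n,c,z,info=None):
    w=px2w(n,c,z,info)*1000
    (cx,cy),(a,b),th=cv2.minAreaRect(w.astype(np.float32)); return np.round([cx,cy,a,b,th],1)
E
python3 - <<'E'
from h import *
im=cv2.imread("pics/top0.png"); hsv=cv2.cvtColor(im,cv2.COLOR_BGR2HSV).astype(int)
H,S,V=hsv[...,0],hsv[...,1],hsv[...,2]
g=(S<70)&(V>95)
for n,s,z in(("white",(152,240),.019),("black",(310,215),.019),("base",(445,245),.029)):
    c=blob(g,s); print(n,rect("top",c,z))
print("blade",rect("top",blob((S<70)&(V>80),(300,272)),.006))
hd=(H<18)&(S>90)&(V>40)
print("handle",rect("top",blob(hd,(355,303)),.051))
br=(H>8)&(H<28)&(S>70); print("dialbrass",rect("top",blob(br&(V>100),(467,222)),.031))
for n,p,z in(("cush1",(237,141),.037),("cush2",(391,218),.037),("loupe",(316,120),.039),("jar",(240,220),.053),("stand",(394,142),.02),("dish",(458,146),.037),("whitedial",(174,235),.021),("blackdial",(315.5,186),.021),("bdial",(467,222),.031),("tip1",(285,250),.006),("tip2",(273,268),.006),("hend",(378,317),.04)): print(n,np.round(px2w("top",p,z)*1000))
E
```

```text
white [562.2 290.7 109.8 110.8  81. ]
black [653.6   1.4 110.2 110.3  63. ]
base [ 572.  -311.   109.1  110.1    8.9]
blade [470.1  24.  136.8  50.1  59.5]
handle [ 586.   -30.2 1304.1  739.1   89.5]
dialbrass [ 571.9 -310.7   81.6   82.4   88.5]
cush1 [[748. 156.]]
cush2 [[ 584. -153.]]
loupe [[788.  -5.]]
jar [[587. 150.]]
stand [[ 743. -168.]]
dish [[ 729. -297.]]
whitedial [[560. 289.]]
blackdial [[654.  -1.]]
bdial [[ 572. -312.]]
tip1 [[523.  65.]]
tip2 [[486.  91.]]
hend [[ 387. -119.]]
```

>>> drive_tool --pt "0 0 0 0 0 0.1168 100" --pt "0 0 0 0 0 0.1168 100" --pt "0 0 0 0 0 0.1168 100" --pt "0 0 0 0 0 0.1168 100" --pt "0 0 0 0 0 0.1168 100" --pt "0 0 0 0 0 0.1168 100" --pt "0 0 0 0 0 0.1168 100" --pt "0 0 0 0 0 0.1168 100" --pt "0 0 0 0 0 0.1168 100" --pt "0 0 0 0 0 0.1168 100" --pt "0 0 0 0 0 0.1168 100" --pt "0 0 0 0 0 0.1168 100" --pt "0 0 0 0 0 0.1168 100" --pt "0 0 0 0 0 0.1168 100" --pt "0 0 0 0 0 0.1168 100"

```text
time: 1.35
ee_pos: [0.206, 0.5631, 0.183]
ee_rot: [3.142, 0.001, 1.033]
force: [-0.2, -0.1, 0.3]
width: 0.0934
grip_force: 0.0
```

>>> drive_tool --pt "-0.0208 0.025 0 0 0 0 100" --pt "-0.0208 0.025 0 0 0 0 100" --pt "-0.0208 0.025 0 0 0 0 100" --pt "-0.0208 0.025 0 0 0 0 100" --pt "-0.0208 0.025 0 0 0 0 100" --pt "-0.0208 0.025 0 0 0 0 100" --pt "-0.0208 0.025 0 0 0 0 100" --pt "-0.0208 0.025 0 0 0 0 100" --pt "-0.0208 0.025 0 0 0 0 100" --pt "-0.0208 0.025 0 0 0 0 100" --pt "-0.0208 0.025 0 0 0 0 100" --pt "-0.0208 0.025 0 0 0 0 100" --pt "-0.0208 0.025 0 0 0 0 100" --pt "-0.0208 0.025 0 0 0 0 100" --pt "-0.0208 0.025 0 0 0 0 100" --pt "-0.0208 0.025 0 0 0 0 100" --pt "-0.0208 0.025 0 0 0 0 100" --pt "-0.0208 0.025 0 0 0 0 100" --pt "-0.0208 0.025 0 0 0 0 100" --pt "-0.0208 0.025 0 0 0 0 100"

```text
time: 3.02
ee_pos: [0.426, -0.0503, 0.1834]
ee_rot: [-3.141, 0.0, 1.039]
force: [0.6, -0.8, 0.1]
width: 0.0927
grip_force: 0.0
```

```bash
cat >> h.py <<'E'
def st():
    s=arm.get_state(); print(round(s["time"],2),np.round(np.array(s["ee_pos"])*1000,1),np.round(s["ee_rot"],4),"F",np.round(s["force"],1),"w",round(s["width"]*1000,1),"g",round(s["grip_force"],1),"q6",round(s["q"][5],2)); return s
def go(x,y,z,yawdeg):
    """total shift in tool axes (mm) after turning first by dturn about z (tool down)"""
    s=st(); p=np.array(s["ee_pos"])*1000; c,n=np.cos(np.radians(yawdeg)),np.sin(np.radians(yawdeg)); d=np.array([x,y,z])-p
    t=(s["ee_rot"][2]-np.radians(yawdeg)+np.pi)%(2*np.pi)-np.pi
    print("turn",round(t,4),"shift",np.round([c*d[0]+n*d[1],n*d[0]-c*d[1],-d[2]],1))
E
python3 - <<'E'
from h import *
st(); i=camera_info("wrist"); im=snapshot("wrist"); cv2.imwrite("pics/w1.png",im[:,:,::-1]); np.savez("w1.npz",mtx=i["mtx"],view=i["view"])
go(426,-50.7,21,59.5)
E
```

```text
3.02 [426.  -50.3 183.4] [-3.1413  0.      1.0386] F [ 0.6 -0.8  0.1] w 92.7 g 0.0 q6 0.29
3.07 [427.3 -55.  183.3] [3.1395e+00 2.4000e-03 1.0364e+00] F [-2.5 -3.2  0.7] w 93.0 g 0.0 q6 0.29
turn -0.002 shift [  3.   -3.3 162.3]
```

View pics/w1.png

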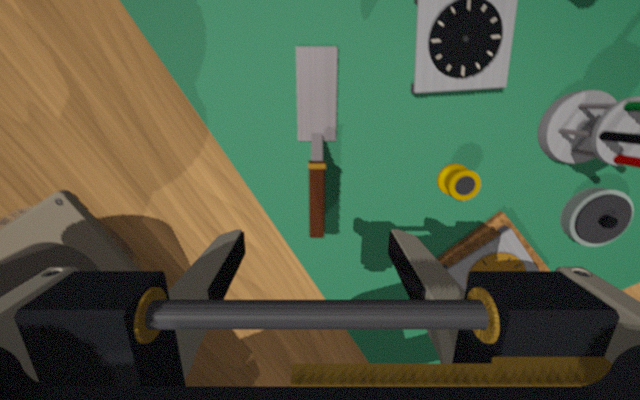

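The wrist view shows the handle from (317,162) to (316,237) and the blade's tip edge from (296,46) to (338,46), aligned with the image and therefore with the tool's x.

```bash
python3 - <<'E'
from h import *
i=dict(np.load("w1.npz"))
for n,p,z in(("h1",(317.5,165),.051),("h2",(316.5,237),.051),("tipL",(296,46),.006),("tipR",(338,46),.006),("rearL",(298,140),.006),("rearR",(337,140),.006)): print(n,np.round(px2w("",p,z,i)*1000,1))
go(426,-50.7,21,59.5)
E
```

```text
h1 [[436.4 -36.7]]
h2 [[ 387.4 -117.5]]
tipL [[482.9  93.1]]
tipR [[526.3  67.6]]
rearL [[426.7  -2.9]]
rearR [[470.9 -29. ]]
3.07 [427.3 -55.  183.3] [3.1395e+00 2.4000e-03 1.0364e+00] F [-2.5 -3.2  0.7] w 93.0 g 0.0 q6 0.29
turn -0.002 shift [  3.   -3.3 162.3]
```

>>> drive_tool --pt "0.001 -0.001 0.02 0 0 0 100" --pt "0 -0.001 0.03 0 0 0 100" --pt "0 0 0.03 0 0 0 100" --pt "0 0 0.03 0 0 0 100" --pt "0 0 0.025 0 0 0 100" --pt "0 0 0.015 0 0 0 100" --pt "0 0 0.012 0 0 0 100" --pt "0 0 0 0 0 0 60" --pt "0 0 0 0 0 0 0" --pt "0 0 0 0 0 0 0" --pt "0 0 0 0 0 0 0" --pt "0 0 0 0 0 0 0" --pt "0 0 0 0 0 0 0" --pt "0 0 0 0 0 0 0"

```text
time: 4.23
ee_pos: [0.4253, -0.0469, 0.0222]
ee_rot: [3.141, -0.0, 1.039]
force: [0.9, -0.3, 0.3]
width: 0.0506
grip_force: 0.0
```

>>> drive_tool --pt "0 0.004 0 0 0 0 0" --pt "0 0 0 0 0 0 0" --pt "0 0 0 0 0 0 0" --pt "0 0 0 0 0 0 0" --pt "0 0 0 0 0 0 0" --pt "0 0 0 0 0 0 0" --pt "0 0 0 0 0 0 0" --pt "0 0 0 0 0 0 0" --pt "0 0 0 0 0 0 0" --pt "0 0 0 0 0 0 0"

```text
time: 5.07
ee_pos: [0.4283, -0.0488, 0.0216]
ee_rot: [-3.142, -0.0, 1.039]
force: [0.1, 0.4, -0.4]
width: 0.0006
grip_force: 0.0
```

```bash
python3 - <<'E'
from h import *
st(); i=camera_info("wrist"); im=snapshot("wrist"); cv2.imwrite("pics/w2.png",im[:,:,::-1]); np.savez("w2.npz",mtx=i["mtx"],view=i["view"])
im=snapshot("top"); cv2.imwrite("pics/t2.png",im[:,:,::-1])
E
```

```text
5.07 [428.3 -48.8  21.6] [-3.1416 -0.      1.0388] F [ 0.1  0.4 -0.4] w 0.6 g 0.0 q6 0.3
```

View pics/w2.png

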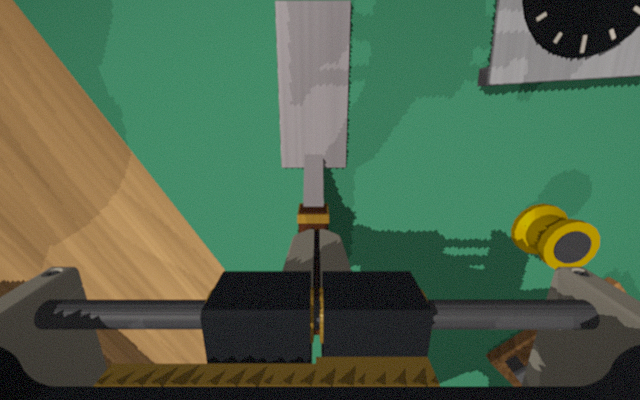

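```bash
python3 - <<'E'
from h import *
i=dict(np.load("w2.npz"))
for n,p,z in(("rearL",(283,167),.006),("rearR",(347,167),.006),("L",(277,2),.006),("R",(352,2),.006)): print(n,np.round(px2w("",p,z,i)*1000,1))
print(w2px("",[.4283,-.0488,.0216],i), w2px("",[.4283,-.0488,.051],i))
s=snapshot("side"); a=s[190:340,190:350,::-1]; b=cv2.imread("pics/t2.png")[210:360,250:410]
cv2.imwrite("pics/c2.png",cv2.resize(np.hstack([a,b]),None,fx=2.5,fy=2.5,interpolation=2))
E
```

```text
rearL [[426.4  -2. ]]
rearR [[469.1 -27.2]]
L [[482.3  93.2]]
R [[524.8  68.2]]
[315.77414252 221.82216943] [315.74144098 239.16784152]
```

View pics/c2.png

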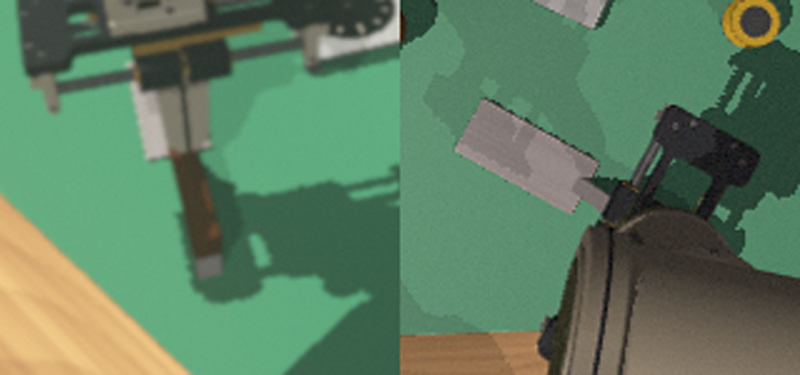

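```bash
python3 - <<'E'
from h import *
s=st()
for z in (.0216,.04,.051,.07): print(z,w2px("side",[.4283,-.0488,z]),(w2px("side",[.4283,-.0488,z])-190)*2.5)
print(w2px("side",[.387,-.118,.051]),(w2px("side",[.387,-.118,.051])-190)*2.5)
for x in(-22,-40): print((w2px("side",[.4488+x*.509,-.015+x*.861,.051])-190)*2.5)
E
```

```text
5.22 [428.3 -48.8  21.6] [ 3.1415 -0.      1.0388] F [-0.7  0.1  1. ] w 0.1 g 0.0 q6 0.3
0.0216 [266.32097796 259.79324141] [190.8024449  174.48310352]
0.04 [265.58752167 252.94536528] [188.96880417 157.3634132 ]
0.051 [265.13783482 248.74688768] [187.84458705 146.86721921]
0.07 [264.34050429 241.30265308] [185.85126073 128.25663271]
[274.04799373 284.13262411] [210.11998434 235.33156028]
[ -81.7000103  -898.30165174]
[ -76.0696966  -876.52272593]
```

```bash
python3 - <<'E'
from h import *
i=dict(np.load("w2.npz"))
p=np.array([.4283,-.0488,.0216]);y=np.array([np.sin(1.0388),-np.cos(1.0388),0]);x=np.array([np.cos(1.0388),np.sin(1.0388),0])
for dz in(0,.019,.03,.045,.06):
    print(dz,[np.round(w2px("",p+k*y*.0465+[0,0,dz]+x*e,i)).tolist() for k in(-1,1) for e in(-.0075,.0075)])
o=np.array([.4488,-.015,.003])
for a in(-2,-22,-40,-122):
  for z in(.026,.048): print(a,z,np.round(w2px("",o+x*a/1000+[0,0,z],i)))
V=i["view"];print(-V[:3,:3].T@V[:3,3])
E
```

```text
0 [[256.0, 231.0], [254.0, 213.0], [376.0, 231.0], [377.0, 213.0]]
0.019 [[250.0, 242.0], [249.0, 223.0], [381.0, 242.0], [383.0, 223.0]]
0.03 [[247.0, 250.0], [245.0, 229.0], [385.0, 250.0], [387.0, 229.0]]
0.045 [[241.0, 261.0], [239.0, 240.0], [390.0, 261.0], [392.0, 240.0]]
0.06 [[234.0, 275.0], [232.0, 252.0], [397.0, 275.0], [399.0, 252.0]]
-2 0.026 [316. 176.]
-2 0.048 [317. 185.]
-22 0.026 [316. 203.]
-22 0.048 [317. 215.]
-40 0.026 [316. 226.]
-40 0.048 [317. 240.]
-122 0.026 [316. 317.]
-122 0.048 [316. 338.]
[0.47172092 0.0246334  0.22227382]
```

The fingers closed at zero width just above the handle. Both cameras put the real fingertips about 30 mm higher than the reported TCP, so I'll open, go lower in steps while watching the force, and close again.

>>> drive_tool --pt "0 0 0 0 0 0 70" --pt "0 0 0 0 0 0 70" --pt "0 0 0 0 0 0 70" --pt "0 0 0 0 0 0 70" --pt "0 0 0 0 0 0 70" --pt "0 0 0 0 0 0 70" --pt "0 0 0.004 0 0 0 70" --pt "0 0 0.004 0 0 0 70" --pt "0 0 0.004 0 0 0 70" --pt "0 0 0.003 0 0 0 70" --pt "0 0 0 0 0 0 70"

```text
time: 6.13
ee_pos: [0.4274, -0.0486, 0.0056]
ee_rot: [-3.14, 0.001, 1.039]
force: [0.8, -0.2, -0.4]
width: 0.0644
grip_force: 0.0
```

>>> drive_tool --pt "0 0 0.002 0 0 0 70" --pt "0 0 0.002 0 0 0 70" --pt "0 0 0.002 0 0 0 70" --pt "0 0 0 0 0 0 70"

```text
time: 6.47
ee_pos: [0.428, -0.0488, 0.0002]
ee_rot: [-3.141, 0.0, 1.039]
force: [-0.0, 0.7, 0.7]
width: 0.0655
grip_force: 0.0
```

>>> drive_tool --pt "0 0 0.003 0 0 0 70" --pt "0 0 0.003 0 0 0 70" --pt "0 0 0.003 0 0 0 70" --pt "0 0 0 0 0 0 0" --pt "0 0 0 0 0 0 0" --pt "0 0 0 0 0 0 0" --pt "0 0 0 0 0 0 0" --pt "0 0 0 0 0 0 0" --pt "0 0 0 0 0 0 0" --pt "0 0 0 0 0 0 0" --pt "0 0 0 0 0 0 0" --pt "0 0 0 0 0 0 0"

```text
time: 7.47
ee_pos: [0.4283, -0.0488, -0.0083]
ee_rot: [3.142, 0.0, 1.039]
force: [-0.0, 0.1, -0.3]
width: 0.0196
grip_force: 29.9
```

```bash
python3 - <<'E'
from h import *
st(); i=camera_info("wrist"); im=snapshot("wrist"); np.savez("w3.npz",mtx=i["mtx"],view=i["view"])
s=snapshot("side"); a=s[190:340,190:350,::-1]; b=im[:,140:500,::-1]
cv2.imwrite("pics/c3.png",np.hstack([cv2.resize(a,(427,400),interpolation=2),b]))
E
```

```text
7.47 [428.3 -48.8  -8.3] [3.1415 0.     1.0388] F [-0.   0.1 -0.3] w 19.6 g 29.9 q6 0.3
```

View pics/c3.png

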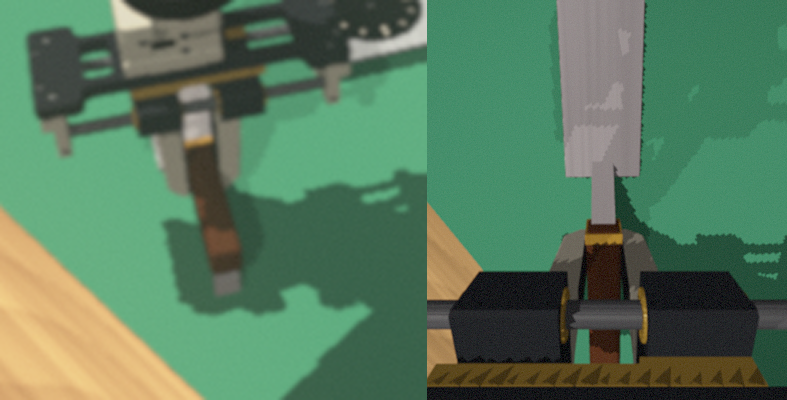

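>>> drive_tool --pt "0 0 -0.005 0 0 0 0" --pt "0 0 -0.01 0 0 0 0" --pt "0 0 -0.02 0 0 0 0" --pt "0 0 -0.02 0 0 0 0" --pt "0 0 -0.02 0 0 0 0" --pt "0 0 -0.015 0 0 0 0" --pt "0 0 0 0 0 0.05 0" --pt "0 0 0 0 0 0.1 0" --pt "0 0 0 0 0 0.1 0" --pt "0 0 0 0 0 0.1 0" --pt "0 0 0 0 0 0.1 0" --pt "0 0 0 0 0 0.1 0" --pt "0 0 0 0 0 0.1 0" --pt "0 0 0 0 0 0.1 0" --pt "0 0 0 0 0 0.1 0" --pt "0 0 0 0 0 0.1 0" --pt "0 0 0 0 0 0.1 0" --pt "0 0 0 0 0 0.1 0" --pt "0 0 0 0 0 0.046 0" --pt "0 0 0 0 0 0 0"

```text
time: 9.23
ee_pos: [0.4284, -0.0488, 0.0825]
ee_rot: [3.142, -0.001, -0.159]
force: [-1.0, -0.6, -0.5]
width: 0.0197
grip_force: 29.9
```

```bash
python3 - <<'E'
from h import *
go(332.9,326.2,80,-9)
i=camera_info("wrist");im=snapshot("wrist"); cv2.imwrite("pics/w4.png",im[:,:,::-1])
g=(cv2.cvtColor(im,cv2.COLOR_RGB2HSV)[...,1]<60)
c=blob(g,(316,60)); print("blade px", c.min(0),c.max(0))
# predicted rear edge, tip if level
s=arm.get_state();p=np.array(s["ee_pos"]);a=s["ee_rot"][2];x=np.array([np.cos(a),np.sin(a),0]);y=np.array([np.sin(a),-np.cos(a),0])
for X in(-2,110):
  for Y in(-25,25): print(X,Y,np.round(w2px("",p+x*(41.4+X)/1000+y*Y/1000+[0,0,.0143],i)))
for r in (5,40,80,120,160): 
  w=np.where(g[r,200:440])[0]+200; print(r,w.min() if len(w) else 0,w.max() if len(w) else 0)
E
```

```text
9.23 [428.4 -48.8  82.5] [ 3.1415e+00 -6.0000e-04 -1.5940e-01] F [-1.  -0.6 -0.5] w 19.7 g 29.9 q6 1.5
turn -0.0023 shift [-153.  -355.5    2.5]
blade px [269   0] [358 223]
-2 -25 [280. 176.]
-2 25 [354. 176.]
110 -25 [271. -20.]
110 25 [361. -20.]
5 200 428
40 271 356
80 273 355
120 276 354
160 279 352
```

>>> drive_tool --pt "-0.0048 -0.0111 0 0 0 0 0" --pt "-0.0096 -0.0222 0 0 0 0 0" --pt "-0.0096 -0.0222 0 0 0 0 0" --pt "-0.0096 -0.0222 0 0 0 0 0" --pt "-0.0096 -0.0222 0 0 0 0 0" --pt "-0.0096 -0.0222 0 0 0 0 0" --pt "-0.0096 -0.0222 0 0 0 0 0" --pt "-0.0096 -0.0222 0 0 0 0 0" --pt "-0.0096 -0.0222 0 0 0 0 0" --pt "-0.0096 -0.0222 0 0 0 0 0" --pt "-0.0096 -0.0222 0 0 0 0 0" --pt "-0.0096 -0.0222 0 0 0 0 0" --pt "-0.0096 -0.0222 0 0 0 0 0" --pt "-0.0096 -0.0222 0 0 0 0 0" --pt "-0.0096 -0.0222 0 0 0 0 0" --pt "-0.0096 -0.0222 0 0 0 0 0" --pt "-0.0048 -0.0111 0 0 0 0 0" --pt "0 0 0 0 0 0 0" --pt "0 0 0 0 0 0 0"

```text
time: 10.87
ee_pos: [0.332, 0.326, 0.0817]
ee_rot: [3.141, 0.0, -0.154]
force: [-0.3, -0.6, -2.0]
width: 0.0195
grip_force: 29.9
```

```bash
python3 - <<'E'
from h import *
go(332.9,326.2,80,-9)
im=cv2.cvtColor(snapshot("top"),cv2.COLOR_RGB2HSV).astype(int); g=(im[...,1]<70)&(im[...,2]>95)
print(rect("top",blob(g,(152,240)),.019))
E
```

```text
10.87 [332.  326.   81.7] [ 3.1409e+00  1.0000e-04 -1.5450e-01] F [-0.3 -0.6 -2. ] w 19.5 g 29.9 q6 2.39
turn 0.0026 shift [ 0.9 -0.4  1.7]
[562.  290.5 110.2 110.8  80.8]
```

>>> drive_tool --pt "0 0 0.01 0 0 0 0" --pt "0 0 0.02 0 0 0 0" --pt "0 0 0.02 0 0 0 0" --pt "0 0 0.02 0 0 0 0" --pt "0 0 0.01 0 0 0 0" --pt "0 0 0.005 0 0 0 0" --pt "0 0 0.0025 0 0 0 0" --pt "0 0 0 0 0 0 0" --pt "0 0 0 0 0 0 0"

```text
time: 11.67
ee_pos: [0.333, 0.3264, -0.0049]
ee_rot: [-3.141, -0.001, -0.157]
force: [0.3, -0.0, -1.7]
width: 0.0198
grip_force: 29.9
```

```bash
python3 - <<'E'
from h import *
go(332.9,326.2,-5.8,-9)
go(461.6,306,-5.8,-9)
i=camera_info("wrist");im=snapshot("wrist"); cv2.imwrite("pics/w5.png",im[:,:,::-1])
E
```

```text
11.67 [333.  326.4  -4.9] [-3.1405e+00 -1.0000e-03 -1.5740e-01] F [ 0.3 -0.  -1.7] w 19.8 g 29.9 q6 2.39
turn -0.0003 shift [-0.   0.2  0.9]
11.67 [333.  326.4  -4.9] [-3.1405e+00 -1.0000e-03 -1.5740e-01] F [ 0.3 -0.  -1.7] w 19.8 g 29.9 q6 2.39
turn -0.0003 shift [1.302e+02 1.000e-01 9.000e-01]
```

View pics/w5.png

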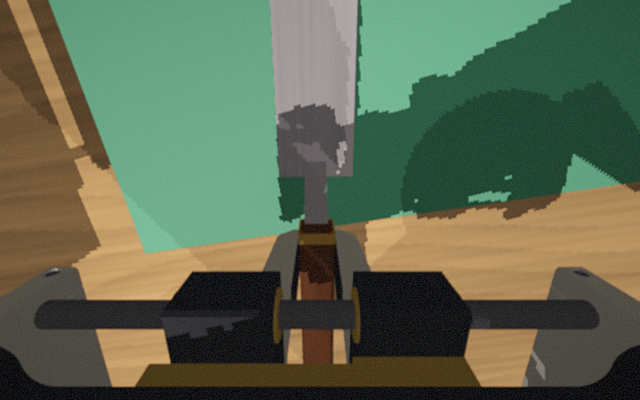

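The wrist view shows the blade low over the mat and straight ahead. Next I'll slide it in under the white carrier.

>>> drive_tool --pt "0.01 0 0 0 0 0 0" --pt "0.02 0 0 0 0 0 0" --pt "0.02 0 0 0 0 0 0" --pt "0.02 0 0 0 0 0 0" --pt "0.02 0 0 0 0 0 0" --pt "0.02 0 0 0 0 0 0" --pt "0.012 0 0 0 0 0 0" --pt "0.006 0 0 0 0 0 0" --pt "0.002 0 0 0 0 0 0" --pt "0 0 0 0 0 0 0" --pt "0 0 0 0 0 0 0"

```text
time: 12.63
ee_pos: [0.4598, 0.3058, -0.0061]
ee_rot: [3.141, 0.001, -0.157]
force: [-0.1, -0.1, -1.3]
width: 0.0198
grip_force: 29.9
```

```bash
python3 - <<'E'
from h import *
go(461.6,306,-5.8,-9)
i=camera_info("wrist");im=snapshot("wrist"); cv2.imwrite("pics/w6.png",im[:,:,::-1])
t=snapshot("top");im=cv2.cvtColor(t,cv2.COLOR_RGB2HSV).astype(int); g=(im[...,1]<70)&(im[...,2]>95); cv2.imwrite("pics/t6.png",t[:,:,::-1])
print(rect("top",blob(g,(152,240)),.019))
E
```

```text
12.63 [459.8 305.8  -6.1] [ 3.1413e+00  7.0000e-04 -1.5690e-01] F [-0.1 -0.1 -1.3] w 19.8 g 29.9 q6 2.22
turn 0.0002 shift [ 1.8 -0.5 -0.3]
[562.1 290.1 110.6 110.8  80.9]
```

View pics/w6.png

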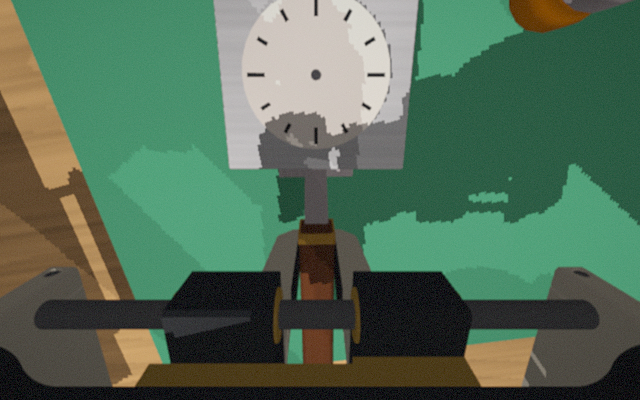

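The white carrier sits square on the blade, with its dial centre at (316,75) and near edge at row 168. Now a gentle lift.

>>> drive_tool --pt "0 0 -0.003 0 0 0 0" --pt "0 0 -0.002 0 0 0 0" --pt "0 0 -0.0015 0 0 0 0" --pt "0 0 -0.0015 0 0 0 0" --pt "0 0 -0.0015 0 0 0 0" --pt "0 0 -0.0015 0 0 0 0" --pt "0 0 -0.002 0 0 0 0" --pt "0 0 -0.003 0 0 0 0" --pt "0 0 -0.005 0 0 0 0" --pt "0 0 -0.008 0 0 0 0" --pt "0 0 -0.01 0 0 0 0" --pt "0 0 -0.01 0 0 0 0" --pt "0 0 -0.01 0 0 0 0" --pt "0 0 -0.01 0 0 0 0" --pt "0 0 -0.01 0 0 0 0" --pt "0 0 -0.01 0 0 0 0" --pt "0 0 -0.005 0 0 0 0" --pt "0 0 -0.002 0 0 0 0" --pt "0 0 0 0 0 0 0"

```text
time: 14.32
ee_pos: [0.4609, 0.3059, 0.0908]
ee_rot: [-3.141, -0.001, -0.157]
force: [0.1, -0.8, -3.1]
width: 0.0201
grip_force: 30.0
```

```bash
cat >> h.py <<'E'
def tf(i=None):
    """tool->camera: returns function projecting tool-frame points (mm; x fwd,y right,z down)"""
    from scipy.spatial.transform import Rotation as R
    s=arm.get_state(); Rm=R.from_euler("xyz",s["ee_rot"]).as_matrix(); p=np.array(s["ee_pos"]); inf=i or camera_info("wrist")
    return lambda q: w2px("",p+Rm@(np.array(q)/1000),inf)
E
python3 - <<'E'
from h import *
st(); f=tf(); im=snapshot("wrist"); cv2.imwrite("pics/w7.png",im[:,:,::-1])
# predicted carrier near corners + dial centre (plate top z: lifter z0=-11.3-3?; tool z down)
zl=-11.3   # lifter underside in tool z (up 11.3)
for X,Y,Z in((5,-55,7),(5,55,7),(60,0,9),(-2,-25,3),(-2,25,3)): print(X,Y,np.round(f([41.4+X,Y,zl-Z]),1))
hsv=cv2.cvtColor(im,cv2.COLOR_RGB2HSV); g=(hsv[...,1]<60)&(hsv[...,2]>90)
for r in(5,60,100,140,160,165,170,175): w=np.where(g[r,150:480])[0]+150; print(r,w.min() if len(w) else 0,w.max() if len(w) else 0)
E
```

```text
14.32 [460.9 305.9  90.8] [-3.1411e+00 -7.0000e-04 -1.5720e-01] F [ 0.1 -0.8 -3.1] w 20.1 g 30.0 q6 2.22
5 -55 [232.8 167.3]
5 55 [401.  167.3]
60 0 [317.   76.2]
-2 -25 [279.8 176.2]
-2 25 [353.9 176.2]
5 219 479
60 223 410
100 226 407
140 229 403
160 231 400
165 231 400
170 279 352
175 0 0
```

>>> drive_tool --pt "0 0 0 0 0 -0.01 0" --pt "0 0 0 0 0 -0.02 0" --pt "0 0 0 0 0 -0.03 0" --pt "0 0 0 0 0 -0.03 0" --pt "0 0 0 0 0 -0.03 0" --pt "0 0 0 0 0 -0.03 0" --pt "0 0 0 0 0 -0.03 0" --pt "0 0 0 0 0 -0.03 0" --pt "0 0 0 0 0 -0.03 0" --pt "0 0 0 0 0 -0.03 0" --pt "0 0 0 0 0 -0.025 0" --pt "0 0 0 0 0 -0.0125 0" --pt "0 0 0 0 0 -0.005 0"

```text
time: 15.45
ee_pos: [0.4604, 0.3056, 0.0898]
ee_rot: [3.141, 0.001, 0.156]
force: [-1.1, 0.1, -3.0]
width: 0.0195
grip_force: 30.0
```

>>> drive_tool --pt "-0.0007 0.005 0 0 0 0 0" --pt "-0.0014 0.01 0 0 0 0 0" --pt "-0.0021 0.015 0 0 0 0 0" --pt "-0.0028 0.02 0 0 0 0 0" --pt "-0.0035 0.025 0 0 0 0 0" --pt "-0.0042 0.03 0 0 0 0 0" --pt "-0.0042 0.03 0 0 0 0 0" --pt "-0.0042 0.03 0 0 0 0 0" --pt "-0.0042 0.03 0 0 0 0 0" --pt "-0.0042 0.03 0 0 0 0 0" --pt "-0.0042 0.03 0 0 0 0 0" --pt "-0.0042 0.03 0 0 0 0 0" --pt "-0.0042 0.03 0 0 0 0 0" --pt "-0.0042 0.03 0 0 0 0 0" --pt "-0.0042 0.03 0 0 0 0 0" --pt "-0.0042 0.03 0 0 0 0 0" --pt "-0.0042 0.03 0 0 0 0 0" --pt "-0.0042 0.03 0 0 0 0 0" --pt "-0.0042 0.03 0 0 0 0 0" --pt "-0.0042 0.03 0 0 0 0 0"

```text
time: 17.12
ee_pos: [0.4682, -0.2266, 0.0903]
ee_rot: [3.141, 0.0, 0.154]
force: [0.9, -0.5, -3.0]
width: 0.0199
grip_force: 30.0
```

>>> drive_tool --pt "-0.0042 0.03 0 0 0 0 0" --pt "-0.0035 0.025 0 0 0 0 0" --pt "-0.0028 0.02 0 0 0 0 0" --pt "-0.0021 0.015 0 0 0 0 0" --pt "-0.0014 0.01 0 0 0 0 0" --pt "-0.0004 0.002 0 0 0 0 0" --pt "0 0 0 0 0 0 0" --pt "0 0 0 0 0 0 0"

```text
time: 17.78
ee_pos: [0.4707, -0.3264, 0.09]
ee_rot: [-3.141, 0.0, 0.156]
force: [-0.8, 1.1, -3.6]
width: 0.0198
grip_force: 30.0
```

```bash
python3 - <<'E'
from h import *
go(470.9,-327.2,90.8,8.9)
im=snapshot("wrist"); t=snapshot("top"); cv2.imwrite("pics/t8.png",t[:,:,::-1])
hsv=cv2.cvtColor(im,cv2.COLOR_RGB2HSV); g=(hsv[...,1]<60)&(hsv[...,2]>90)
for r in(60,140,160,165,170,175): w=np.where(g[r,150:480])[0]+150; print(r,w.min() if len(w) else 0,w.max() if len(w) else 0)
h=cv2.cvtColor(t,cv2.COLOR_RGB2HSV).astype(int);g=(h[...,1]<70)&(h[...,2]>95)
print(rect("top",blob(g,w2px("top",[.572,-.311,.109])),.109))
E
```

```text
17.78 [ 470.7 -326.4   90. ] [-3.1408e+00  2.0000e-04  1.5570e-01] F [-0.8  1.1 -3.6] w 19.8 g 30.0 q6 0.72
turn 0.0004 shift [ 0.1  0.8 -0.8]
60 224 410
140 230 403
160 231 401
165 232 400
170 279 352
175 279 352
[ 571.  -297.5  109.5  134.3    8.9]
```

>>> drive_tool --pt "0 0.0007 0.003 0 0 0 0" --pt "0 0 0.006 0 0 0 0" --pt "0 0 0.01 0 0 0 0" --pt "0 0 0.01 0 0 0 0" --pt "0 0 0.01 0 0 0 0" --pt "0 0 0.008 0 0 0 0" --pt "0 0 0.004 0 0 0 0" --pt "0 0 0.002 0 0 0 0" --pt "0 0 0 0 0 0 0" --pt "0 0 0 0 0 0 0"

```text
time: 18.72
ee_pos: [0.471, -0.3282, 0.0374]
ee_rot: [3.141, -0.0, 0.155]
force: [-0.7, -0.4, -3.1]
width: 0.0195
grip_force: 30.0
```

```bash
python3 - <<'E'
from h import *
s=go(470.9,-327.2,26.7,8.9)
t=snapshot("top"); cv2.imwrite("pics/t9.png",t[:,:,::-1])
h=cv2.cvtColor(t,cv2.COLOR_RGB2HSV).astype(int)
c=w2px("top",[.572,-.311,.06]).astype(int); 
z=arm.get_state()["ee_pos"][2]+.0113+.003+.004
g=(h[...,1]<60)&(h[...,2]>110)
for (a) in (g,(h[...,1]<45)&(h[...,2]>125)): print(z,rect("top",blob(a,c),z))
x0,y0=c-75; crop=np.hstack([t[y0:y0+150,x0:x0+150,::-1],snapshot("side")[225:375,350:500,::-1]]); cv2.imwrite("pics/c9.png",cv2.resize(crop,None,fx=2.6,fy=2.6,interpolation=2)); print(x0,y0)
for sx in(-55,55):
  for sy in(-55,55):
    a=np.radians(8.9);P=np.array([572+sx*np.cos(a)-sy*np.sin(a),-311+sx*np.sin(a)+sy*np.cos(a)])/1000; print((w2px("top",[*P,z])-[x0,y0])*2.6)
E
```

```text
18.72 [ 471.  -328.2   37.4] [ 3.1413e+00 -2.0000e-04  1.5520e-01] F [-0.7 -0.4 -3.1] w 19.5 g 30.0 q6 0.72
turn -0.0001 shift [ 0.1 -1.  10.7]
0.0560019157407626 [ 572.8 -306.9  109.   119.     9.1]
0.0560019157407626 [ 572.8 -306.9  108.4  118.4    9.1]
397 146
[276.83629098 254.62779857]
[138.24902363 280.71321266]
[248.40817886 114.40352934]
[110.52841487 139.53214663]
```

View pics/c9.png

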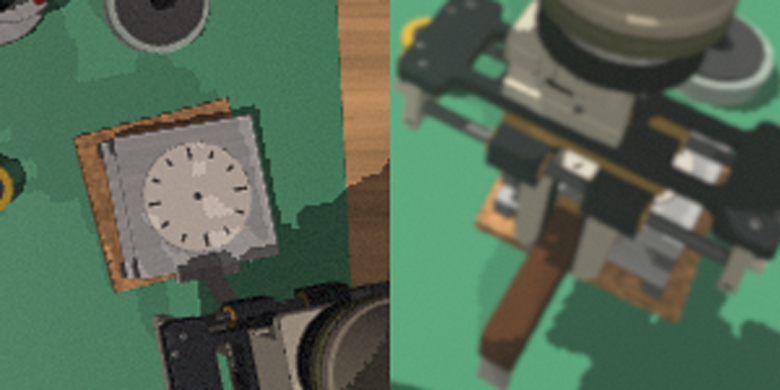

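The white carrier is over the base. Its corners are at crop (249,115) and (279,250), against predictions of (248,114) and (277,255), so it is aligned to about 1.5 mm. Now I'll lower it gently.

>>> drive_tool --pt "-0.001 -0.0005 0.003 0 0 0 0" --pt "0 0 0.003 0 0 0 0" --pt "0 0 0.001 0 0 0 0" --pt "0 0 0.0006 0 0 0 0" --pt "0 0 0.0006 0 0 0 0" --pt "0 0 0.0006 0 0 0 0" --pt "0 0 0.0006 0 0 0 0" --pt "0 0 0.0006 0 0 0 0" --pt "0 0 0.0006 0 0 0 0" --pt "0 0 0.0006 0 0 0 0" --pt "0 0 0.0006 0 0 0 0" --pt "0 0 0.0006 0 0 0 0" --pt "0 0 0.0006 0 0 0 0" --pt "0 0 0.0006 0 0 0 0" --pt "0 0 0.0006 0 0 0 0" --pt "0 0 0 0 0 0 0"

```text
time: 20.15
ee_pos: [0.4698, -0.3277, 0.0229]
ee_rot: [3.142, -0.0, 0.155]
force: [-0.4, 0.9, -1.7]
width: 0.0197
grip_force: 30.0
```

>>> drive_tool --pt "-0.002 0 0 0 0 0 0" --pt "-0.005 0 0 0 0 0 0" --pt "-0.01 0 0 0 0 0 0" --pt "-0.015 0 0 0 0 0 0" --pt "-0.02 0 0 0 0 0 0" --pt "-0.02 0 0 0 0 0 0" --pt "-0.02 0 0 0 0 0 0" --pt "-0.02 0 0 0 0 0 0" --pt "-0.015 0 0 0 0 0 0" --pt "-0.008 0 0 0 0 0 0" --pt "0 0 -0.01 0 0 0 0" --pt "0 0 -0.03 0 0 0 0" --pt "0 0 -0.03 0 0 0 0" --pt "0 0 0 0 0 0 0"

```text
time: 21.32
ee_pos: [0.3396, -0.352, 0.1004]
ee_rot: [3.133, -0.005, 0.155]
force: [0.9, -1.3, -1.0]
width: 0.0198
grip_force: 30.0
```

```bash
python3 - <<'E'
from h import *
t=snapshot("top"); cv2.imwrite("pics/t10.png",t[:,:,::-1])
h=cv2.cvtColor(t,cv2.COLOR_RGB2HSV).astype(int); g=(h[...,1]<70)&(h[...,2]>95)
print("white top",rect("top",blob(g,w2px("top",[.572,-.311,.045])),.045))
print("black",rect("top",blob(g,(310,215)),.019))
C=np.array([653.6,1.2]);a=np.radians(-27);d=np.array([np.cos(a),np.sin(a)]);r=np.array([np.sin(a),-np.cos(a)])
e=C-102.2*d; b=e-130*d; print("engaged",e,"back",b)
go(*b,80,-27)
E
```

```text
white top [ 571.4 -308.6  109.8  115.6    8.6]
black [653.5   1.2 109.9 110.2  62.9]
engaged [562.53913323  47.59782907] back [446.70828508 106.61659404]
21.37 [ 339.1 -351.2   97.8] [ 3.1344 -0.0044  0.1556] F [ 0.6  0.2 -0.8] w 19.7 g 30.0 q6 0.51
turn 0.6268 shift [-112.  -456.8   17.8]
```

>>> drive_tool --pt "0 0 0 0 0 0.04 0" --pt "0 0 0 0 0 0.08 0" --pt "0 0 0 0 0 0.09 0" --pt "0 0 0 0 0 0.09 0" --pt "0 0 0 0 0 0.09 0" --pt "0 0 0 0 0 0.09 0" --pt "0 0 0 0 0 0.08 0" --pt "0 0 0 0 0 0.05 0" --pt "0 0 0 0 0 0.0168 0"

```text
time: 22.12
ee_pos: [0.3364, -0.3479, 0.0921]
ee_rot: [-3.141, 0.001, -0.474]
force: [-0.0, 0.7, -1.7]
width: 0.0199
grip_force: 30.0
```

>>> drive_tool --pt "-0.0035 -0.0143 0 0 0 0 0" --pt "-0.007 -0.0285 0 0 0 0 0" --pt "-0.007 -0.0285 0 0 0 0 0" --pt "-0.007 -0.0285 0 0 0 0 0" --pt "-0.007 -0.0285 0 0 0 0 0" --pt "-0.007 -0.0285 0 0 0 0 0" --pt "-0.007 -0.0285 0 0 0 0 0" --pt "-0.007 -0.0285 0 0 0 0 0" --pt "-0.007 -0.0285 0 0 0 0 0" --pt "-0.007 -0.0285 0 0 0 0 0" --pt "-0.007 -0.0285 0 0 0 0 0" --pt "-0.007 -0.0285 0 0 0 0 0" --pt "-0.007 -0.0285 0 0 0 0 0" --pt "-0.007 -0.0285 0 0 0 0 0" --pt "-0.007 -0.0285 0 0 0 0 0" --pt "-0.007 -0.0285 0 0 0 0 0" --pt "-0.0035 -0.0143 0 0 0 0 0" --pt "0 0 0 0 0 0 0" --pt "0 0 0 0 0 0 0"

```text
time: 23.7
ee_pos: [0.4429, 0.1097, 0.0925]
ee_rot: [3.141, 0.001, -0.468]
force: [-0.4, -0.6, -1.5]
width: 0.0197
grip_force: 30.0
```

```bash
python3 - <<'E'
from h import *
go(446.7,106.6,-5.5,-27)
E
```

```text
23.7 [442.9 109.7  92.5] [ 3.141e+00  9.000e-04 -4.677e-01] F [-0.4 -0.6 -1.5] w 19.7 g 30.0 q6 2.17
turn 0.0035 shift [ 4.8  1.1 98. ]
```

>>> drive_tool --pt "0 0.001 0.01 0 0 0 0" --pt "0 0 0.02 0 0 0 0" --pt "0 0 0.02 0 0 0 0" --pt "0 0 0.02 0 0 0 0" --pt "0 0 0.015 0 0 0 0" --pt "0 0 0.008 0 0 0 0" --pt "0 0 0.004 0 0 0 0" --pt "0 0 0 0 0 0 0" --pt "0 0 0 0 0 0 0"

```text
time: 24.45
ee_pos: [0.4437, 0.1074, -0.0036]
ee_rot: [-3.141, -0.001, -0.472]
force: [-0.3, -0.2, -1.4]
width: 0.0197
grip_force: 30.0
```

```bash
python3 - <<'E'
from h import *
go(562.5,47.6,-5.5,-27)
E
```

```text
24.45 [443.7 107.4  -3.6] [-3.1413e+00 -5.0000e-04 -4.7200e-01] F [-0.3 -0.2 -1.4] w 19.7 g 30.0 q6 2.17
turn -0.0008 shift [133.   -0.6   1.9]
```

>>> drive_tool --pt "0 -0.0005 0.0015 0 0 0 0" --pt "0.01 0 0 0 0 0 0" --pt "0.02 0 0 0 0 0 0" --pt "0.02 0 0 0 0 0 0" --pt "0.02 0 0 0 0 0 0" --pt "0.02 0 0 0 0 0 0" --pt "0.02 0 0 0 0 0 0" --pt "0.013 0 0 0 0 0 0" --pt "0.006 0 0 0 0 0 0" --pt "0.003 0 0 0 0 0 0" --pt "0 0 0 0 0 0 0" --pt "0 0 0 0 0 0 0"

```text
time: 25.45
ee_pos: [0.5607, 0.0484, -0.0057]
ee_rot: [3.141, 0.001, -0.471]
force: [-0.2, 0.4, -1.7]
width: 0.0194
grip_force: 30.0
```

```bash
python3 - <<'E'
from h import *
go(562.5,47.6,-5.5,-27)
im=snapshot("wrist"); cv2.imwrite("pics/w11.png",im[:,:,::-1])
hsv=cv2.cvtColor(im,cv2.COLOR_RGB2HSV); g=(hsv[...,1]<60)&(hsv[...,2]>70)
for r in(60,140,160,165,170,175): w=np.where(g[r,150:480])[0]+150; print(r,w.min() if len(w) else 0,w.max() if len(w) else 0)
t=snapshot("top");h=cv2.cvtColor(t,cv2.COLOR_RGB2HSV).astype(int); g=(h[...,1]<70)&(h[...,2]>95)
print("black",rect("top",blob(g,(316,165)),.019))
E
```

```text
25.45 [560.7  48.4  -5.7] [ 3.1415e+00  5.0000e-04 -4.7140e-01] F [-0.2  0.4 -1.7] w 19.4 g 30.0 q6 2.04
turn -0.0001 shift [ 2.  -0.1 -0.2]
60 222 415
140 229 407
160 231 405
165 232 404
170 279 353
175 279 352
black [688.7  -7.  126.5  67.6  87.6]
```

>>> drive_tool --pt "0 0 -0.003 0 0 0 0" --pt "0 0 -0.002 0 0 0 0" --pt "0 0 -0.0015 0 0 0 0" --pt "0 0 -0.0015 0 0 0 0" --pt "0 0 -0.0015 0 0 0 0" --pt "0 0 -0.0015 0 0 0 0" --pt "0 0 -0.002 0 0 0 0" --pt "0 0 -0.003 0 0 0 0" --pt "0 0 -0.005 0 0 0 0" --pt "0 0 -0.008 0 0 0 0" --pt "0 0 -0.01 0 0 0 0" --pt "0 0 -0.01 0 0 0 0" --pt "0 0 -0.01 0 0 0 0" --pt "0 0 -0.01 0 0 0 0" --pt "0 0 -0.01 0 0 0 0" --pt "0 0 -0.01 0 0 0 0" --pt "0 0 -0.01 0 0 0 0" --pt "0 0 -0.005 0 0 0 0" --pt "0 0 -0.002 0 0 0 0" --pt "0 0 0 0 0 0 0"

```text
time: 27.22
ee_pos: [0.5615, 0.0482, 0.1011]
ee_rot: [-3.141, -0.001, -0.472]
force: [0.1, 0.6, -3.6]
width: 0.0199
grip_force: 30.0
```

```bash
python3 - <<'E'
from h import *
st(); im=snapshot("wrist"); cv2.imwrite("pics/w12.png",im[:,:,::-1])
b=cv2.imread("pics/w7.png")
from itertools import product
for nm,I in(("white",b[:,:,::-1]),("black",im)):
    gr=cv2.GaussianBlur(cv2.cvtColor(np.ascontiguousarray(I),cv2.COLOR_RGB2GRAY),(5,5),0).astype(int)
    for r in(20,80,140):
        d=np.diff(gr[r]); L=200+np.abs(d[200:250]).argmax(); R=380+np.abs(d[380:435]).argmax(); print(nm,r,L,R)
    col=np.abs(np.diff(gr[140:185,250])).argmax()+140; col2=np.abs(np.diff(gr[140:185,385])).argmax()+140; print("near edge rows",col,col2)
go(470.2,-327.5,92,8.9)
E
```

```text
27.22 [561.5  48.2 101.1] [-3.1411e+00 -8.0000e-04 -4.7150e-01] F [ 0.1  0.6 -3.6] w 19.9 g 30.0 q6 2.04
white 20 220 413
white 80 224 408
white 140 229 402
near edge rows 166 167
black 20 222 409
black 80 249 388
black 140 244 404
near edge rows 176 164
27.27 [561.1  48.2 100.3] [ 3.1415e+00  1.0000e-04 -4.7150e-01] F [-1.  -0.6 -3.8] w 19.8 g 30.0 q6 2.04
turn -0.6268 shift [-147.9  357.1    8.3]
```

>>> drive_tool --pt "0 0 0 0 0 -0.01 0" --pt "0 0 0 0 0 -0.03 0" --pt "0 0 0 0 0 -0.05 0" --pt "0 0 0 0 0 -0.06 0" --pt "0 0 0 0 0 -0.07 0" --pt "0 0 0 0 0 -0.07 0" --pt "0 0 0 0 0 -0.07 0" --pt "0 0 0 0 0 -0.07 0" --pt "0 0 0 0 0 -0.07 0" --pt "0 0 0 0 0 -0.05 0" --pt "0 0 0 0 0 -0.04 0" --pt "0 0 0 0 0 -0.03 0" --pt "0 0 0 0 0 -0.0068 0"

```text
time: 28.35
ee_pos: [0.5605, 0.0482, 0.0995]
ee_rot: [-3.141, 0.002, 0.157]
force: [-0.1, -0.1, -3.2]
width: 0.0197
grip_force: 30.0
```

>>> drive_tool --pt "-0.005 0 0 0 0 0 0" --pt "-0.01 0 0 0 0 0 0" --pt "-0.015 0 0 0 0 0 0" --pt "-0.02 0 0 0 0 0 0" --pt "-0.02 0 0 0 0 0 0" --pt "-0.012 0 0 0 0 0 0" --pt "-0.008 0 0 0 0 0 0" --pt "-0.0008 0.005 0 0 0 0 0" --pt "-0.0016 0.01 0 0 0 0 0" --pt "-0.0025 0.015 0 0 0 0 0" --pt "-0.0033 0.02 0 0 0 0 0" --pt "-0.0041 0.025 0 0 0 0 0" --pt "-0.0046 0.028 0 0 0 0 0" --pt "-0.0046 0.028 0 0 0 0 0" --pt "-0.0046 0.028 0 0 0 0 0" --pt "-0.0046 0.028 0 0 0 0 0" --pt "-0.0046 0.028 0 0 0 0 0"

```text
time: 29.77
ee_pos: [0.4709, -0.1863, 0.1006]
ee_rot: [3.141, -0.0, 0.155]
force: [0.7, -0.2, -3.9]
width: 0.0199
grip_force: 30.0
```

>>> drive_tool --pt "-0.0046 0.028 0 0 0 0 0" --pt "-0.0046 0.028 0 0 0 0 0" --pt "-0.0041 0.025 0 0 0 0 0" --pt "-0.0033 0.02 0 0 0 0 0" --pt "-0.0025 0.015 0 0 0 0 0" --pt "-0.0016 0.01 0 0 0 0 0" --pt "-0.0016 0.01 0 0 0 0 0" --pt "-0.0009 0.0057 0 0 0 0 0" --pt "0 0 0 0 0 0 0" --pt "0 0 0 0 0 0 0"

```text
time: 30.6
ee_pos: [0.4697, -0.3267, 0.1003]
ee_rot: [-3.141, 0.0, 0.156]
force: [-0.4, 0.4, -3.7]
width: 0.0196
grip_force: 30.0
```

```bash
python3 - <<'E'
from h import *
go(469.6,-327.2,54,8.9)
E
```

```text
30.6 [ 469.7 -326.7  100.3] [-3.1411  0.      0.1556] F [-0.4  0.4 -3.7] w 19.6 g 30.0 q6 0.72
turn 0.0002 shift [-0.2  0.5 46.3]
```

>>> drive_tool --pt "0 0 0.003 0 0 0 0" --pt "0 0 0.006 0 0 0 0" --pt "0 0 0.01 0 0 0 0" --pt "0 0 0.01 0 0 0 0" --pt "0 0 0.008 0 0 0 0" --pt "0 0 0.006 0 0 0 0" --pt "0 0 0.002 0 0 0 0" --pt "0 0 0.001 0 0 0 0" --pt "0 0 0 0 0 0 0" --pt "0 0 0 0 0 0 0"

```text
time: 31.43
ee_pos: [0.4699, -0.3274, 0.0549]
ee_rot: [3.141, -0.0, 0.155]
force: [-0.4, -0.5, -2.5]
width: 0.0198
grip_force: 30.0
```

```bash
python3 - <<'E'
from h import *
go(469.6,-327.2,42.7,8.9)
t=snapshot("top"); cv2.imwrite("pics/t13.png",t[:,:,::-1])
h=cv2.cvtColor(t,cv2.COLOR_RGB2HSV).astype(int)
z=arm.get_state()["ee_pos"][2]+.0113+.003+.004
c=w2px("top",[.572,-.311,z])
for V in(95,110): g=(h[...,1]<60)&(h[...,2]>V); print(z,rect("top",blob(g,w2px("top",[.62,-.33,z])),z))
dk=(h[...,2]<70)&(h[...,1]<110); print("dial",rect("top",blob(dk,c),z+.002))
x0,y0=c.astype(int)-75; print(x0,y0)
cv2.imwrite("pics/c13.png",cv2.resize(t[y0:y0+150,x0:x0+150,::-1],None,fx=3.6,fy=3.6,interpolation=2))
for sx in(-55,55):
  for sy in(-55,55):
    a=np.radians(8.9);P=np.array([571.9+sx*np.cos(a)-sy*np.sin(a),-311.2+sx*np.sin(a)+sy*np.cos(a)])/1000; print(np.round((w2px("top",[*P,z])-[x0,y0])*3.6))
print((w2px("top",[.5719,-.3112,z+.002])-[x0,y0])*3.6)
E
```

```text
31.43 [ 469.9 -327.4   54.9] [ 3.141e+00 -5.000e-04  1.553e-01] F [-0.4 -0.5 -2.5] w 19.8 g 30.0 q6 0.72
turn -0.0001 shift [-0.3 -0.3 12.2]
0.07335852311817846 [ 573.4 -304.   108.9  124.7    9.1]
0.07335852311817846 [ 573.1 -304.2  108.8  123.5    8.8]
dial [ 574.5 -311.4   81.4   80.1   88.7]
399 146
[392. 354.]
[196. 391.]
[351. 156.]
[156. 191.]
[275.41065982 272.73238454]
```

View pics/c13.png

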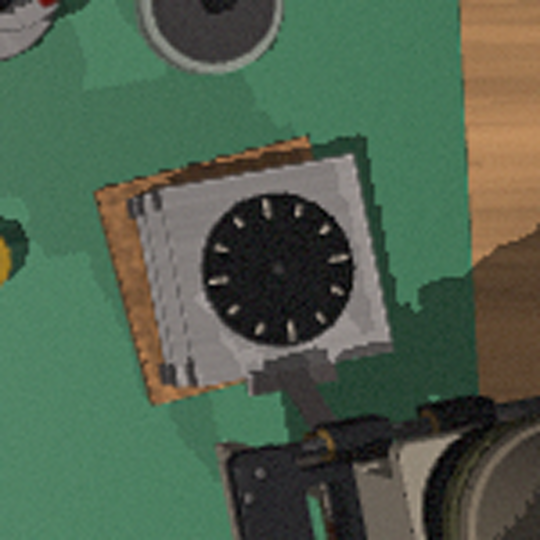

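The black carrier's dial centre is at (278,268) in the crop, against a prediction of (275,273). That is about 2 mm too far forward, so I'll correct by −2 mm and lower it gently.

>>> drive_tool --pt "-0.001 0 0.003 0 0 0 0" --pt "-0.001 0 0.003 0 0 0 0" --pt "0 0 0.002 0 0 0 0" --pt "0 0 0.001 0 0 0 0" --pt "0 0 0.0006 0 0 0 0" --pt "0 0 0.0006 0 0 0 0" --pt "0 0 0.0006 0 0 0 0" --pt "0 0 0.0006 0 0 0 0" --pt "0 0 0.0006 0 0 0 0" --pt "0 0 0.0006 0 0 0 0" --pt "0 0 0.0006 0 0 0 0" --pt "0 0 0.0006 0 0 0 0" --pt "0 0 0.0006 0 0 0 0" --pt "0 0 0.0006 0 0 0 0" --pt "0 0 0.0006 0 0 0 0" --pt "0 0 0.0006 0 0 0 0" --pt "0 0 0 0 0 0 0" --pt "0 0 0 0 0 0 0"

```text
time: 32.98
ee_pos: [0.4676, -0.3274, 0.0382]
ee_rot: [-3.141, 0.0, 0.155]
force: [-0.1, -0.2, -1.2]
width: 0.0199
grip_force: 30.0
```

```bash
python3 - <<'E'
from h import *
t=snapshot("top");h=cv2.cvtColor(t,cv2.COLOR_RGB2HSV).astype(int);z=.061
dk=(h[...,2]<70)&(h[...,1]<110); print("dial",rect("top",blob(dk,w2px("top",[.572,-.311,z])),z+.002))
st()
E
```

```text
dial [ 571.8 -312.7   80.7   81.8   35.8]
33.03 [ 467.6 -327.5   38.2] [-3.1415 -0.      0.1553] F [-0.5 -0.4 -1.9] w 19.7 g 30.0 q6 0.71
```

>>> drive_tool --pt "-0.002 0 -0.0005 0 0 0 0" --pt "-0.005 0 0 0 0 0 0" --pt "-0.01 0 0 0 0 0 0" --pt "-0.015 0 0 0 0 0 0" --pt "-0.02 0 0 0 0 0 0" --pt "-0.02 0 0 0 0 0 0" --pt "-0.02 0 0 0 0 0 0" --pt "-0.02 0 0 0 0 0 0" --pt "-0.015 0 0 0 0 0 0" --pt "-0.006 0 0 0 0 0 0" --pt "0 0 -0.01 0 0 0 0" --pt "0 0 -0.03 0 0 0 0" --pt "0 0 -0.025 0 0 0 0" --pt "0 0 0 0 0 0 0"

```text
time: 34.2
ee_pos: [0.3392, -0.3511, 0.1105]
ee_rot: [3.133, -0.005, 0.155]
force: [1.3, -0.4, -0.7]
width: 0.0199
grip_force: 30.0
```

>>> drive_tool --pt "0.004 -0.008 0 0 0 0 0" --pt "0.008 -0.015 0 0 0 0 0" --pt "0.012 -0.0215 0 0 0 0 0" --pt "0.012 -0.0215 0 0 0 0 0" --pt "0.012 -0.0215 0 0 0 0 0" --pt "0.012 -0.0215 0 0 0 0 0" --pt "0.012 -0.0215 0 0 0 0 0" --pt "0.012 -0.0215 0 0 0 0 0" --pt "0.012 -0.0215 0 0 0 0 0" --pt "0.012 -0.0215 0 0 0 0 0" --pt "0.012 -0.0215 0 0 0 0 0" --pt "0.012 -0.0215 0 0 0 0 0" --pt "0.012 -0.0215 0 0 0 0 0" --pt "0.012 -0.0215 0 0 0 0 0" --pt "0.008 -0.015 0 0 0 0 0" --pt "0.004 -0.008 0 0 0 0 0" --pt "0 0 0 0 0 0 0" --pt "0 0 0 0 0 0 0"

```text
time: 35.7
ee_pos: [0.4545, -0.0214, 0.103]
ee_rot: [-3.141, 0.002, 0.157]
force: [0.6, -0.9, -1.4]
width: 0.0198
grip_force: 30.0
```

```bash
python3 - <<'E'
from h import *
go(450,-20,-8.3,8.9)
t=snapshot("top");h=cv2.cvtColor(t,cv2.COLOR_RGB2HSV).astype(int);z=.061
dk=(h[...,2]<70)&(h[...,1]<110); print("dial",rect("top",blob(dk,w2px("top",[.572,-.311,z])),z+.002))
E
```

```text
35.7 [454.5 -21.4 103. ] [-3.1414e+00  1.6000e-03  1.5690e-01] F [ 0.6 -0.9 -1.4] w 19.8 g 30.0 q6 1.25
turn 0.0015 shift [ -4.2  -2.  111.3]
dial [ 576.1 -312.    84.8   74.3   82.6]
```

>>> drive_tool --pt "0 0 0.01 0 0 0 0" --pt "0 0 0.02 0 0 0 0" --pt "0 0 0.02 0 0 0 0" --pt "0 0 0.02 0 0 0 0" --pt "0 0 0.02 0 0 0 0" --pt "0 0 0.01 0 0 0 0" --pt "0 0 0.005 0 0 0 0" --pt "0 0 0.002 0 0 0 0" --pt "0 0 0.001 0 0 0 0" --pt "0 0 0.001 0 0 0 0" --pt "0 0 0.001 0 0 0 0" --pt "0 0 0 0 0 0 0" --pt "0 0 0 0 0 0 0"

```text
time: 36.83
ee_pos: [0.4557, -0.0218, -0.0057]
ee_rot: [3.141, -0.001, 0.155]
force: [-0.4, -0.1, -2.5]
width: 0.0196
grip_force: 30.0
```

```bash
python3 - <<'E'
from h import *
st()
t=snapshot("top"); cv2.imwrite("pics/t14.png",t[:,:,::-1]);h=cv2.cvtColor(t,cv2.COLOR_RGB2HSV).astype(int);z=.061
for V in(60,70,85):
  dk=(h[...,2]<V)&(h[...,1]<110); print("dial",rect("top",blob(dk,w2px("top",[.572,-.311,z])),z+.002))
for V in(95,110): g=(h[...,1]<60)&(h[...,2]>V); print(rect("top",blob(g,w2px("top",[.62,-.33,z])),z))
E
```

```text
36.83 [455.7 -21.8  -5.7] [ 3.1413e+00 -1.0000e-03  1.5540e-01] F [-0.4 -0.1 -2.5] w 19.6 g 30.0 q6 1.26
dial [ 573.1 -312.    80.4   82.6   18.6]
dial [ 573.1 -311.9   81.1   82.5   16.3]
dial [ 572.1 -311.8   81.1   84.2   42.8]
[ 571.2 -306.6  109.5  120.8    8.9]
[ 571.6 -309.7  109.5  114.1    9. ]
```

>>> drive_tool --pt "0 0 0.0006 0 0 0 0" --pt "0 0 0.0006 0 0 0 0" --pt "0 0 0.0006 0 0 0 0" --pt "0 0 0.0004 0 0 0 0" --pt "0 0 0 0 0 0 0" --pt "0 0 0 0 0 0 0"

```text
time: 37.38
ee_pos: [0.4553, -0.0217, -0.0082]
ee_rot: [3.142, -0.0, 0.155]
force: [-0.7, 0.4, 1.8]
width: 0.0195
grip_force: 30.0
```

>>> drive_tool --pt "0 0 0 0 0 0 35" --pt "0 0 0 0 0 0 50" --pt "0 0 0 0 0 0 70" --pt "0 0 0 0 0 0 70" --pt "0 0 0 0 0 0 70" --pt "0 0 0 0 0 0 70" --pt "0 0 0 0 0 0 70" --pt "0 0 -0.005 0 0 0 70" --pt "0 0 -0.01 0 0 0 70" --pt "0 0 -0.02 0 0 0 70" --pt "0 0 -0.03 0 0 0 70" --pt "0 0 -0.03 0 0 0 70" --pt "0 0 -0.03 0 0 0 70" --pt "0 0 0 0 0 0 70" --pt "0 0 0 0 0 0 70"

```text
time: 38.63
ee_pos: [0.4574, -0.0221, 0.1199]
ee_rot: [3.14, -0.006, 0.155]
force: [-0.5, -0.4, -0.9]
width: 0.0653
grip_force: 0.0
```

```bash
python3 - <<'E'
from h import *
st(); f=tf(); im=snapshot("wrist"); cv2.imwrite("pics/w15.png",im[:,:,::-1])
s=arm.get_state();p=np.array(s["ee_pos"]);a=s["ee_rot"][2];x=np.array([np.cos(a),np.sin(a),0]);y=np.array([np.sin(a),-np.cos(a),0])
o=np.array([.4553,-.0217,.003])+x*.0414
i=camera_info("wrist")
for X,Y,Z in((-2,-25,3),(-2,25,3),(110,-25,3),(110,25,3)): print(X,Y,np.round(w2px("",o+x*X/1000+y*Y/1000+[0,0,Z/1000],i)))
hsv=cv2.cvtColor(im,cv2.COLOR_RGB2HSV); g=(hsv[...,1]<60)&(hsv[...,2]>80)
c=blob(g,w2px("",o+x*.055+[0,0,.003],i)); print(cv2.boundingRect(c.reshape(-1,1,2)), rect("",c,.006,i))
E
```

```text
38.63 [457.4 -22.1 119.9] [ 3.1397 -0.0057  0.1553] F [-0.5 -0.4 -0.9] w 65.3 g 0.0 q6 1.26
-2 -25 [293. 150.]
-2 25 [339. 150.]
110 -25 [291.  35.]
110 25 [342.  35.]
(289, 39, 52, 137) [533.7  -8.2 137.5  50.6   9.3]
```

The lifter stayed where it was set down, with the blade reading 50.6 mm wide at 9.3°, and the gripper is clear. I'm handing in the job.

```bash
python3 -c "
from rig import arm
print(arm.sign_off())"
```

```text
the job is handed in; nothing more can be done
None
```

The job is handed in at about 38.6 s of the 72 s allowed: white is on brass and black is on white, with centres within about 2 mm by the top camera, and the lifter stands on the mat clear of the pile; no verdict came back.

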